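Find the specimen carrier that fits the stage's dowel pins and clip it down

ROBOT

A 6-joint arm with a two-finger parallel gripper is mounted at the origin on a cart in front of the work surface, level with it; the furniture and walls round the work are solid. World frame = base frame: x ahead of the robot, y to its left, z up, the work surface at z = 0. Lengths are in mm, angles in degrees, forces in N, time in s.
With the tool pointing down it reaches from about 350 to 850 mm from the base axis. Payload 8.1 kg.
Tool frame: the origin (TCP) lies at the centre of the arm's flange, where the gripper is bolted on; the fingertips stand 173 mm ahead of it and the grasp point (between the pads) lies 155 mm ahead of it; z points along the fingers, y is the line along which they close (so a half turn about z gives the same grasp; the last joint's range is limited). The gripper opens to 85 mm and grips with 20 to 120 N. Pads are 22 mm wide; open, the fingers measure 114 mm over their backs; the gripper's body (76 mm by 85 mm) begins 54 mm behind the grasp point. The pads swing forward as they close: fully open they stand 13 mm farther back than shut.
Start: joints at [-79.435, 7.471, 85.268, -0, 87.261, -4.893], TCP at [159.944, -578.295, 404.692] pointing down, gripper open.
Joint ranges: [-169.43, 169.43], [-51.17, 129.36], [1.28, 143.12], [-76.62, 256.62], [0, 156.53], [-152.29, 152.29]. Speed limits (degrees/s): [136.94, 136.94, 159.86, 180, 180, 180].

INTERFACE

Orientations are given as [roll, pitch, yaw] about the fixed x, y, z axes, in that order (R = Rz(yaw) Ry(pitch) Rx(roll)).
In Python, from bench import * gives the robot as it stands.
- The arm moves only by the shell command python3 -m jog 'ROWS' [FORCE]. ROWS is text: rows parted by semicolons, each of 7 numbers parted by spaces: the shift along the tool's x, y, z scaled (see below), then the turn, a rotation vector about the tool's x, y, z scaled (see below), then the closure, from -1 (fully open) to 1 (shut). In form: tx ty tz wx wy wz hand; .... A call has 1 to 5 rows; each row shifts and turns the commanded pose from where the row before left it, along the tool's axes as they then stand; what a row does not reach is not made up. The controller multiplies each number of a shift by 0.1 m and each number of a turn by 60 degrees. A row lasts 1/8 s, in which the tool goes at most 62.5 mm and 10.7 degrees, less where a joint would pass 70% of its speed; a pose out of reach is approached as far as the arm can. A call with a number of a shift or a turn outside -1 to 1 is refused whole. A call with a gripper value outside its range is refused whole. The fingers move at their own pace and stop on an object; FORCE is the grip in N (left out, the last holds). Time passes only in rows, so rows that do not move let the fingers close. It gives the time, the measured TCP pose, the force, the opening and the grip force at its end, in the units of the state.
- sense(): the state, without advancing time (a new reading comes with each control period).
- snapshot(name): name is "side" or "top"; returns a dict with "img" (384x512x3 uint8, red, green, blue), "fx", "fy", "cx", "cy" (pixels), "extrinsics" (4x4, takes a point from camera to world coordinates). Camera axes: x right, y down, z forward; pixel columns grow to the right and rows downward; lengths in mm; the calibration is good to about 2 mm. A picture is of the moment at which its call begins. There is no depth.
- hand_in(): hands the job in; it is judged then, once.
The state is a dict: "time": time; "joint_pos": joint angles; "qd": joint speeds; "joint_efforts": joint torques, N m; "tool_pos": TCP position; "tcp_rot": TCP orientation; "ft_force": force on the tool from outside, world axes, zero at the start; "wrist_torque": the same for the moment, N m; "finger_gap": finger opening in mm; "grip_force": force on a finger pad.
Only numpy, scipy, OpenCV 4.12 (cv2) and the standard library are available. Lean on these libraries where they do the work, as an engineer would, in place of code of your own. Each camera call takes 0.05 s, during which the arm holds its last target. There are 200 camera calls.

TASK

Only one of the three steel specimen carriers fits the pins that are in the stage today: try them on until you find the one whose two holes drop over both dowel pins, and seat it flat and square on the stage, right over its dark seat. Then swing the stage's clip round over it as far as it goes. Leave the carriers that do not fit lying flat on the desk, and do not disturb the other things on it.

Things in the scene. Friction and masses are not known exactly. Their poses are not given: they have to be found in the camera images.
- stage_seat (a point): centre of the dark 142 x 82 mm seat on top of the specimen stage, a grey block fixed to the desk, top 22 mm above it, from x -80 to 104, y -55 to 55 mm of this point; z up. A seated carrier lies flat on it, centre over this point, x along this x: its handle centre is then 37 mm above this point. One that does not fit rests on the pins' tips, 14 mm higher.
- stage_pin (a point): foot of the dowel pin that is always in the same place, x = -54, y = -26 mm from stage_seat, on the stage's top; steel, 8 mm in diameter, 14 mm high with a bullet nose; axes as stage_seat
- stage_bushes (a point): middle one of three bushes in a row along the stage's x, 26 mm apart, at x = -30, -4 and 22, y = 26 mm from stage_seat, on the stage's top. The second dowel pin, like the first, stands in one of the three; which one changes from start to start and is not reported. The other two are closed with flush plugs. So just one carrier fits.
- carrier_a_handle (a point): carrier A: centre of the 58 x 12 x 14 mm crossbar of its bright bow handle, 37 mm above the underside of its loose 140 x 80 x 8 mm dark steel plate (0.28 kg); x along bar and plate, z up. 10 mm holes at x, y = (-54, -26) and (-30, 26) mm; only the second differs between carriers. Empty round collar, 37 mm wide, 9 high, at (47, 14). The carriers lie flat in varying order.
- carrier_b_handle (a point): carrier B: centre of the 58 x 12 x 14 mm crossbar of its bright bow handle, 37 mm above the underside of its loose 140 x 80 x 8 mm dark steel plate (0.28 kg); x along bar and plate, z up. 10 mm holes at x, y = (-54, -26) and (-4, 26) mm; only the second differs between carriers. Empty round collar, 37 mm wide, 9 high, at (47, 14). The carriers lie flat in varying order.
- carrier_c_handle (a point): carrier C: centre of the 58 x 12 x 14 mm crossbar of its bright bow handle, 37 mm above the underside of its loose 140 x 80 x 8 mm dark steel plate (0.28 kg); x along bar and plate, z up. 10 mm holes at x, y = (-54, -26) and (22, 26) mm; only the second differs between carriers. Empty round collar, 37 mm wide, 9 high, at (47, 14). The carriers lie flat in varying order.
- clip (a joint): angle of the stage's clip, a level steel arm 65 mm long, 11 mm wide, on an upright pivot, rad; it grows clockwise seen from above and stays where left (1 to 2 N at its knob turns it). 0 = swung out off the stage (starts are 0 to 0.5), 2.17 = its stop, pointing along the stage's -x over the carrier's edge. It passes 1.6 mm above a seated carrier, not over one that is not down.
- stage_clip_pivot (a point): the clip's pivot axis, at the height of the stage's top (22 mm above the desk), x = 88, y = -30 mm from stage_seat; axes as stage_seat
- clip_knob (a point): on the clip's upright black finger knob, 12 mm in diameter, 42 mm from the pivot axis: at half its height, 50 mm above the desk; the knob reaches from 15 mm below to 11 mm above this point
- wash_bottle: bystander: white plastic bottle with a red cap, 63 mm across, 151 mm high, standing to the left; origin at the centre of its underside
- tape_roll: bystander: roll of tape lying flat, 52 mm across, 19 mm high; origin at the centre of its underside
- membrane_box: bystander: flat clear box, 64 x 62 x 14 mm; origin at the centre of its underside

How it is judged (in metres and radians):
On the way, in this order (a step that is already met when the one before it is completed fails the run):
1. a carrier is down over both dowel pins, flat on the stage's seat (((z of carrier_a_handle in the frame of stage_seat between 0.034 and 0.0395 m and horizontal distance between carrier_a_handle and stage_seat below 0.005 m and angle between the x axis of carrier_a_handle and the x axis of stage_seat, either way round below 0.08 rad and angle between carrier_a_handle's own z axis and vertical below 0.05 rad) or (z of carrier_b_handle in the frame of stage_seat between 0.034 and 0.0395 m and horizontal distance between carrier_b_handle and stage_seat below 0.005 m and angle between the x axis of carrier_b_handle and the x axis of stage_seat, either way round below 0.08 rad and angle between carrier_b_handle's own z axis and vertical below 0.05 rad) or (z of carrier_c_handle in the frame of stage_seat between 0.034 and 0.0395 m and horizontal distance between carrier_c_handle and stage_seat below 0.005 m and angle between the x axis of carrier_c_handle and the x axis of stage_seat, either way round below 0.08 rad and angle between carrier_c_handle's own z axis and vertical below 0.05 rad))), for 0.2 s.
2. the clip is swung over the seated carrier (((z of carrier_a_handle in the frame of stage_seat between 0.034 and 0.0395 m and horizontal distance between carrier_a_handle and stage_seat below 0.005 m and angle between the x axis of carrier_a_handle and the x axis of stage_seat, either way round below 0.08 rad and angle between carrier_a_handle's own z axis and vertical below 0.05 rad) or (z of carrier_b_handle in the frame of stage_seat between 0.034 and 0.0395 m and horizontal distance between carrier_b_handle and stage_seat below 0.005 m and angle between the x axis of carrier_b_handle and the x axis of stage_seat, either way round below 0.08 rad and angle between carrier_b_handle's own z axis and vertical below 0.05 rad) or (z of carrier_c_handle in the frame of stage_seat between 0.034 and 0.0395 m and horizontal distance between carrier_c_handle and stage_seat below 0.005 m and angle between the x axis of carrier_c_handle and the x axis of stage_seat, either way round below 0.08 rad and angle between carrier_c_handle's own z axis and vertical below 0.05 rad)) and value of joint clip above 1.95 rad), for 0.2 s.
At the end, for the whole second after the job is handed in: One carrier down over both dowels: handle 34-39.5 mm above the seat point, within 5 mm sideways, 0.08 rad of the stage's axis, tilt under 0.05 rad. Clip beyond 1.95 rad. The others flat on the desk (handle 33-41 mm above it, tilt under 0.08 rad). All at rest (under 0.02 m/s) (all of step 2 and ((z of carrier_a_handle in the frame of stage_seat between 0.034 and 0.0395 m and horizontal distance between carrier_a_handle and stage_seat below 0.005 m and angle between the x axis of carrier_a_handle and the x axis of stage_seat, either way round below 0.08 rad and angle between carrier_a_handle's own z axis and vertical below 0.05 rad) or (height (world z) of carrier_a_handle between 0.033 and 0.041 m and angle between carrier_a_handle's own z axis and vertical below 0.08 rad)) and ((z of carrier_b_handle in the frame of stage_seat between 0.034 and 0.0395 m and horizontal distance between carrier_b_handle and stage_seat below 0.005 m and angle between the x axis of carrier_b_handle and the x axis of stage_seat, either way round below 0.08 rad and angle between carrier_b_handle's own z axis and vertical below 0.05 rad) or (height (world z) of carrier_b_handle between 0.033 and 0.041 m and angle between carrier_b_handle's own z axis and vertical below 0.08 rad)) and ((z of carrier_c_handle in the frame of stage_seat between 0.034 and 0.0395 m and horizontal distance between carrier_c_handle and stage_seat below 0.005 m and angle between the x axis of carrier_c_handle and the x axis of stage_seat, either way round below 0.08 rad and angle between carrier_c_handle's own z axis and vertical below 0.05 rad) or (height (world z) of carrier_c_handle between 0.033 and 0.041 m and angle between carrier_c_handle's own z axis and vertical below 0.08 rad)) and linear speed of each of carrier_a, carrier_b, carrier_c below 0.02 m/s); the robot touches nothing.
It fails at once if the wash bottle is moved more than 30 mm (distance of wash_bottle from where it was at the start of the episode above 0.03 m).
It fails at once if the tape roll is moved more than 30 mm (distance of tape_roll from where it was at the start of the episode above 0.03 m).
It fails at once if the membrane box is moved more than 30 mm (distance of membrane_box from where it was at the start of the episode above 0.03 m).
It also fails if it takes over 72 s, if anything falls off the work surface, if the arm or the gripper's body presses on something with over 40 N, if the wrist force passes 120 N, or if a joint passes its speed limit or range.

## Working session

There is one attempt and no reset: what is moved stays moved. The work goes in short steps, Python scripts to look and compute and a shell command to move; the robot and the scene stay as the last step left them, time stands still between calls to the robot, and variables do not carry over. Pictures are saved under pics/ and viewed, at most 10 in all, crops included, and the job is handed in when it is done.

```bash
mkdir -p pics; python3 - <<'E'
from bench import *
import cv2
for n in("top","side"):
    s=snapshot(n); cv2.imwrite(f"pics/{n}0.png",cv2.resize(s["img"][:,:,::-1],(800,600),interpolation=cv2.INTER_CUBIC))
    print(n,s["fx"],s["fy"],s["cx"],s["cy"],s["extrinsics"])
print(sense())
E
```

```text
top 465.3185064511618 465.3185064511618 257.33500521672715 197.4623185360273 [[ 6.05931638e-02 -9.71860116e-01  2.27632122e-01  3.07936109e+02]
 [-9.98162249e-01 -5.88203642e-02  1.45701871e-02 -4.82170273e+01]
 [-7.70779400e-04 -2.28096644e-01 -9.73638191e-01  1.22014500e+03]
 [ 0.00000000e+00  0.00000000e+00  0.00000000e+00  1.00000000e+00]]
side 374.69385947186686 374.69385947186686 252.69639490357582 187.7324584560857 [[ 9.73696925e-01 -1.33602637e-01  1.84566070e-01  3.92407302e+02]
 [-2.27478327e-01 -6.16090646e-01  7.54112675e-01 -7.57900358e+02]
 [ 1.29579871e-02 -7.76261973e-01 -6.30277272e-01  6.55975037e+02]
 [ 0.00000000e+00  0.00000000e+00  0.00000000e+00  1.00000000e+00]]
{'time': 0.1, 'joint_pos': array([-7.94361098e+01,  7.50994061e+00,  8.53234492e+01,  7.34657468e-04,
        8.72605224e+01, -4.89023976e+00]), 'qd': array([ 0.01180175, -0.03556877, -0.1505622 , -0.11510174, -0.01142303,
       -0.03843865]), 'joint_efforts': array([ 1.27937157e-03, -5.70948815e+01, -5.01943052e+01, -1.06044813e-04,
        8.00335634e-03,  3.20298966e-05]), 'tool_pos': array([ 159.89472993, -578.08965251,  403.7539238 ]), 'tcp_rot': array([-1.79906492e+02, -8.73683798e-03,  1.54540872e+01]), 'ft_force': array([-1.00351944,  0.24983816,  0.06764301]), 'wrist_torque': array([-0.01726062,  0.00243038, -0.00291042]), 'grip_force': 0.0, 'finger_gap': 85.1843057262237}
```

View pics/top0.png

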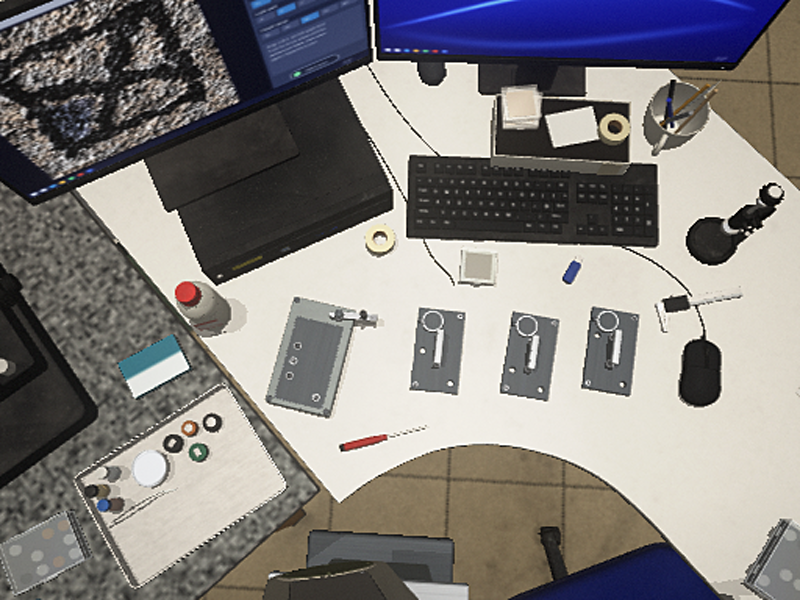

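View pics/side0.png

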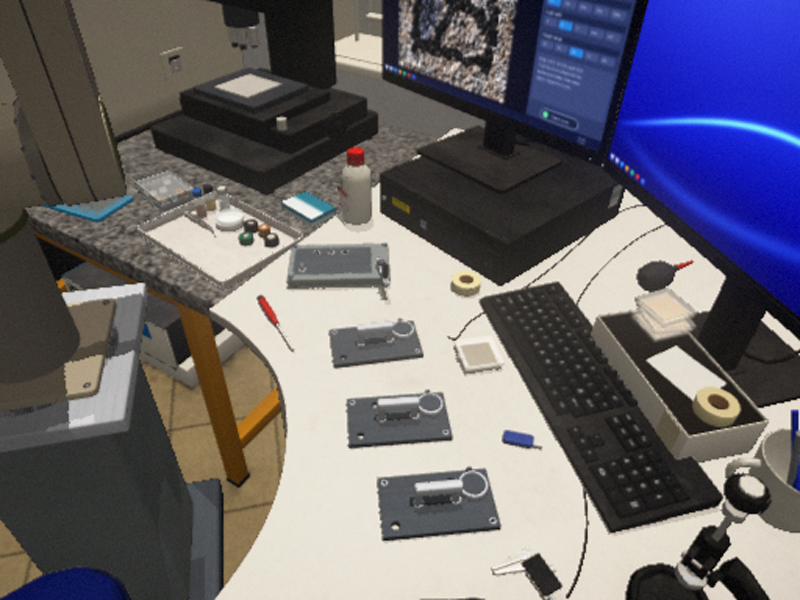

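Top view (800x600 scale): the stage is at (310,357), and the carriers are at (437,350), (529,355) and (610,350). Stage x points up the image, and the clip is at the upper right (355,317). I'll zoom in on the holes and pins.

```bash
python3 - <<'E'
from bench import *
import cv2,numpy as np
t=snapshot("top")["img"][:,:,::-1]; s=snapshot("side")["img"][:,:,::-1]
cv2.imwrite("pics/t.png",t);cv2.imwrite("pics/s.png",s)
R=lambda im,w,h:cv2.resize(im,(w,h),interpolation=cv2.INTER_CUBIC)
c=np.zeros((600,800,3),np.uint8)
c[:320]=R(t[185:277,168:398+0],800,320)
c[320:,:400]=R(s[150:192,178:238+0],400,280)
c[320:,400:]=R(s[200:350,205:325],400,280)
cv2.imwrite("pics/z.png",c)
E
```

```text
(no output)
```

View pics/z.png

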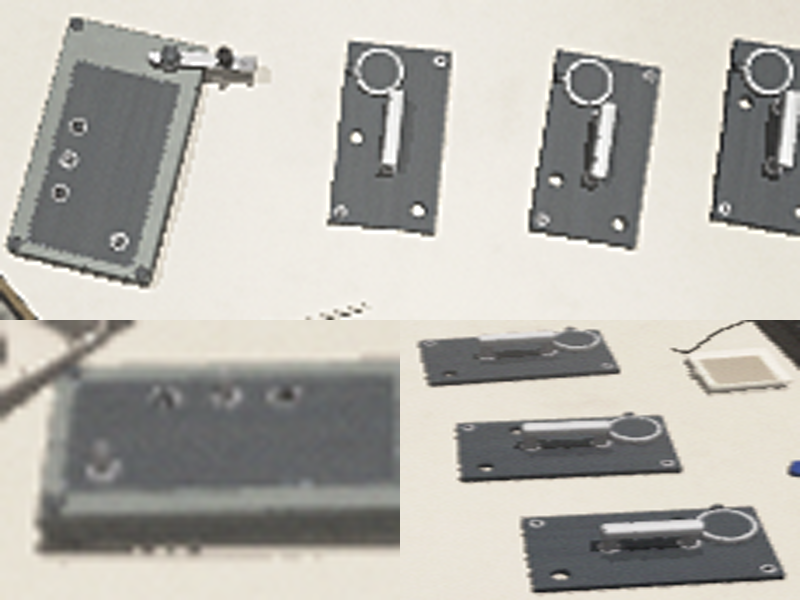

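The zoom shows the left carrier's second hole at mid position, so it is B. The middle carrier's is low (A) and the right one's is high (C). The middle bush at (68,159) has a bright centre like the fixed pin at (120,241), so B is the first candidate. Next I'll measure the poses.

```bash
cat > h.py <<'E'
from bench import *
import cv2,numpy as np
def cast(c,uv,z):
    uv=np.atleast_2d(np.array(uv,float)); E=np.array(c["extrinsics"])
    d=np.c_[(uv[:,0]-c["cx"])/c["fx"],(uv[:,1]-c["cy"])/c["fy"],np.ones(len(uv))]@E[:3,:3].T
    return (E[:3,3]+d*((z-E[2,3])/d[:,2])[:,None])[:,:2]
def rect(p):
    (x,y),(w,h),a=cv2.minAreaRect(np.float32(p)); 
    b=cv2.boxPoints(((x,y),(w,h),a)); e=b[1]-b[0]; f=b[2]-b[1]
    if np.hypot(*f)>np.hypot(*e): e=f
    if e[0]<0:e=-e
    return np.round([x,y,max(w,h),min(w,h),np.degrees(np.arctan2(e[1],e[0]))],1)
def project(c,P):
    E=np.array(c["extrinsics"]); q=(np.array(P)-E[:3,3])@E[:3,:3]
    return q[:2]/q[2]*[c["fx"],c["fy"]]+[c["cx"],c["cy"]]
def blobs(m,amin,box):
    x0,y0,x1,y1=box; k=np.zeros_like(m); k[y0:y1,x0:x1]=m[y0:y1,x0:x1]
    cs,_=cv2.findContours(k,cv2.RETR_EXTERNAL,cv2.CHAIN_APPROX_NONE)
    return [q[:,0] for q in cs if cv2.contourArea(q)>amin]
E
cat > m.py <<'E'
from h import *
c=snapshot("top"); g=cv2.cvtColor(c["img"],cv2.COLOR_RGB2GRAY)
big=(g<135).astype(np.uint8)
print("seat-threshold hist", [int(np.median(g[225:245,193:200])), int(g[270,190] if 0 else g[262,185])])
for q in blobs((g<135).astype(np.uint8)*255,1500,(250,185,420,270)):
    hull=cv2.convexHull(q)[:,0]; r=rect(cast(c,hull,8)); print("plate",r, q.mean(0).round())
for q in blobs((g>185).astype(np.uint8)*255,60,(262,205,410,245)):
    if len(q)<80: print("bar",rect(cast(c,q,44)),q.mean(0).round())
for th in (95,105,115):
  m=cv2.morphologyEx((g<th).astype(np.uint8)*255,cv2.MORPH_OPEN,np.ones((5,5)))
  for q in blobs(m,800,(170,190,235,270)): print("seat",th,rect(cast(c,q,22)),q.mean(0).round())
S=cv2.resize(g[215:260,180:210],None,fx=1,fy=1); print(g[216:246,182:194])
E
python3 m.py
```

```text
seat-threshold hist [108, 252]
plate [ 523.6 -248.2  141.8   80.7   -7.2] [338. 228.]
plate [523.  -93.5 141.8  80.3  -3.1] [280. 225.]
plate [ 540.2 -384.2  143.    81.9   -6.9] [390. 225.]
seat 115 [488.4 120.1 139.8  80.3  -9.6] [196. 231.]
[[160 158 158 157 114 104 109 109 107 111 109 107]
 [155 156 159 141 101 103 110 108 107 107 106 108]
 [156 157 159 143 102 106 104 106 107 109 106 104]
 [157 158 157 111 103 105 118 163 172 177 144 101]
 [157 163 158  97 101 123 188  56  74  75 161  99]
 [159 160 139 101 104 117 154  63  99 105 219 100]
 [159 156 112 101 106 117 157 101  55  79 177 103]
 [158 157 117 100 104 108 111 155 168 153 100 104]
 [153 112  99 105 110 107 105 104 102 104 104 107]
 [159 146  98 104 110 105 106 108 106 106 106 106]
 [156 110 101 105 106 109 107 110 107 104 108 106]
 [162 149 101 109 105 107 103 106 106 106 107 106]
 [140  99 100 103 118 188 140 104 104 105 108 106]
 [113 103 101 113 155 153 158 226  97 105 106 105]
 [113 100 108 146 146 170 101 140 137 105 105 106]
 [ 98 100 120 189 169  87  87 184 138 103 104 107]
 [102 105  98 125 234 214 148 179  96 104 106 106]
 [ 99 102 105  99 105 143 137  98 106 106 106 107]
 [100 106 106 105 106 106 101 102 105 106 105 106]
 [106 107 107 109 109 104 103 105 105 105 109 106]
 [101 106 104 106 105 108 105 105 107 106 109 108]
 [105 103 104 103 107 104 105 104 104 106 106 107]
 [102 126 195 184 183 102 103 107 106 105 108 105]
 [116 171  51  71 122 186  99 107 104 106 106 106]
 [115 160  73  98  81 176 102 104 105 108 108 108]
 [116 157  59  78 118 134 101 107 104 106 106 106]
 [102 114 182 175 185  97 101 105 104 104 105 106]
 [108 104 104 101 103 101 106 106 108 109 105 108]
 [104 106 108 108 102 107 106 106 105 105 107 110]
 [106 109 107 106 105 107 105 106 105 106 106 108]]
```

```bash
cat > d.py <<'E'
# remaining tool shift (units of 0.1 m) and turn (units of 60 deg) to a target: x y z yaw
from h import *; import sys
s=sense(); X=np.array([float(v) for v in sys.argv[1:5]]); r=s["tcp_rot"]; a=np.radians(X[3] if len(sys.argv)>5 else r[2])
d=X[:3]-s["tool_pos"]; c,n=np.cos(a),np.sin(a)
print("t",round(s["time"],2),"tcp",s["tool_pos"].round(1),"rot",r.round(2),"| tx ty tz",np.round([(c*d[0]+n*d[1])/100,(n*d[0]-c*d[1])/100,-d[2]/100],4),"wz",round((r[2]-X[3])/60,4),"F",s["ft_force"].round(1),"gap",round(s["finger_gap"],1),"grip",round(s["grip_force"],1))
E
python3 - <<'E'
from h import *
c=snapshot("top"); g=cv2.cvtColor(c["img"],cv2.COLOR_RGB2GRAY)
a=np.radians(-9.6);R=np.array([[np.cos(a),-np.sin(a)],[np.sin(a),np.cos(a)]])
for n,p,z in (("pin",(-54,-26),22),("b0",(-30,26),22),("b1",(-4,26),22),("b2",(22,26),22)):
    w=np.r_[R@p+[488.4,120.1],z]; u,v=np.round(project(c,w)).astype(int)
    k=g[v-6:v+7,u-6:u+7].astype(float); m=np.abs(k-106)*(np.abs(k-106)>12); y,x=np.mgrid[v-6:v+7,u-6:u+7]
    print(n,w.round(1),cast(c,[[(x*m).sum()/m.sum(),(y*m).sum()/m.sum()]],z).round(1))
a=np.radians(-3.1);R=np.array([[np.cos(a),-np.sin(a)],[np.sin(a),np.cos(a)]])
for p in ((-54,-26),(-4,26)):
    w=np.r_[R@p+[523,-93.5],5]; u,v=np.round(project(c,w)).astype(int)
    k=g[v-4:v+5,u-4:u+5].astype(float); m=np.clip(k-125,0,None); y,x=np.mgrid[v-4:v+5,u-4:u+5]
    print("hole",w.round(1),cast(c,[[(x*m).sum()/m.sum(),(y*m).sum()/m.sum()]],5).round(1))
E
python3 -m jog '0 0 0 0 0 0.155 -0.4; 0 0 0 0 0 0.155 -0.4; 0.306 -0.458 0 0 0 0 -0.4; 0.306 -0.458 0 0 0 0 -0.4; 0.306 -0.458 0 0 0 0 -0.4'
python3 -m jog '0.306 -0.458 0 0 0 0 -0.4; 0.306 -0.458 0 0 0 0 -0.4; 0.306 -0.458 0 0 0 0 -0.4; 0.306 -0.458 0 0 0 0 -0.4; 0.306 -0.458 0 0 0 0 -0.4'
python3 d.py 523 -93.5 194 -3.1
```

```text
pin [430.8 103.5  22. ] [[426.7  99.3]]
b0 [463.2 150.7  22. ] [[467.2 154.7]]
b1 [488.8 146.4  22. ] [[490.9 151.7]]
b2 [514.4 142.1  22. ] [[517.6 146.5]]
hole [ 467.7 -116.5    5. ] [[ 468.9 -117.2]]
hole [520.4 -67.3   5. ] [[521.6 -68. ]]
time: 0.92
tool_pos: [259.8, -444.8, 404.6]
tcp_rot: [-180.0, -0.0, -3.2]
ft_force: [0.5, -0.9, 0.0]
finger_gap: 59.7
grip_force: 0.0
time: 1.55
tool_pos: [425.2, -224.3, 405.0]
tcp_rot: [180.0, -0.0, -3.1]
ft_force: [1.4, -0.4, 0.5]
finger_gap: 60.1
grip_force: 0.0
t 1.55 tcp [ 425.2 -224.3  405. ] rot [ 1.7997e+02 -4.0000e-02 -3.1500e+00] | tx ty tz [ 0.9044 -1.3594  2.1096] wz -0.0008 F [ 1.4 -0.4  0.5] gap 60.1 grip 0.0
```

```bash
python3 -m jog '0.302 -0.453 0.3 0 0 0 -0.4; 0.302 -0.453 0.3 0 0 0 -0.4; 0.3 -0.453 0.3 0 0 0 -0.4; 0 0 0.5 0 0 0 -0.4; 0 0 0 0 0 0 -0.4'
python3 d.py 523.3 -93.8 194 -3.1
python3 - <<'E'
from h import *
c=snapshot("top"); g=cv2.cvtColor(cv2.imread("pics/t.png"),cv2.COLOR_BGR2GRAY)
a=np.radians(-9.6);R=np.array([[np.cos(a),-np.sin(a)],[np.sin(a),np.cos(a)]])
for n,p,z in (("pin",(-54,-26),22),("b0",(-30,26),22),("b1",(-4,26),22),("b2",(22,26),22)):
    w=np.r_[R@p+[488.4,120.1],z]; u,v=np.round(project(c,w)).astype(int)
    for _ in range(3):
        k=g[v-3:v+4,u-3:u+4].astype(float); m=np.abs(k-106)*(np.abs(k-106)>12); y,x=np.mgrid[v-3:v+4,u-3:u+4]
        q=np.array([(x*m).sum()/m.sum(),(y*m).sum()/m.sum()]); u,v=np.round(q).astype(int)
    print(n,w.round(1),cast(c,[q],z).round(1))
E
```

```text
time: 2.17
tool_pos: [520.1, -93.8, 260.3]
tcp_rot: [-179.9, 0.5, -3.1]
ft_force: [-0.8, 0.3, 1.0]
finger_gap: 60.2
grip_force: 0.0
t 2.17 tcp [520.1 -93.8 260.3] rot [-179.89    0.52   -3.06] | tx ty tz [ 0.032  -0.0021  0.6629] wz 0.0007 F [-0.8  0.3  1. ] gap 60.2 grip 0.0
pin [430.8 103.5  22. ] [[430.8 103.5]]
b0 [463.2 150.7  22. ] [[464.3 150.2]]
b1 [488.8 146.4  22. ] [[488.9 146.2]]
b2 [514.4 142.1  22. ] [[514.9 141.3]]
```

```bash
python3 d.py 523.3 -93.8 194 -3.1; python3 -m jog '0 0 0 0 0 0 -0.4; 0 0 0.2 0 0 0 -0.4; 0 0 0.2 0 0 0 -0.4; 0 0 0.2 0 0 0 -0.4; 0 0 0 0 0 0 -0.4'
python3 -m jog '0 0 0 0 0 0 -0.4'
python3 d.py 523.3 -93.8 194 -3.1
python3 -c "
from h import *
cv2.imwrite('pics/g1.png',cv2.resize(snapshot('side')['img'][100:340,100:420,::-1],(800,600)))"
```

```text
t 2.23 tcp [521.2 -94.8 263.3] rot [-179.95    0.26   -3.12] | tx ty tz [ 0.0204 -0.011   0.6933] wz -0.0003 F [ 0.6 -0.4  0.9] gap 59.6 grip 0.0
time: 2.85
tool_pos: [522.2, -95.9, 205.6]
tcp_rot: [180.0, -0.0, -3.2]
ft_force: [0.2, -0.6, -2.0]
finger_gap: 60.2
grip_force: 0.0
time: 2.98
tool_pos: [523.1, -95.8, 206.9]
tcp_rot: [180.0, -0.2, -3.2]
ft_force: [-0.1, -0.2, -0.2]
finger_gap: 59.6
grip_force: 0.0
t 2.98 tcp [523.1 -95.8 206.9] rot [ 1.7996e+02 -1.7000e-01 -3.1900e+00] | tx ty tz [ 0.0012 -0.0206  0.1294] wz -0.0015 F [-0.1 -0.2 -0.2] gap 59.6 grip 0.0
```

View pics/g1.png

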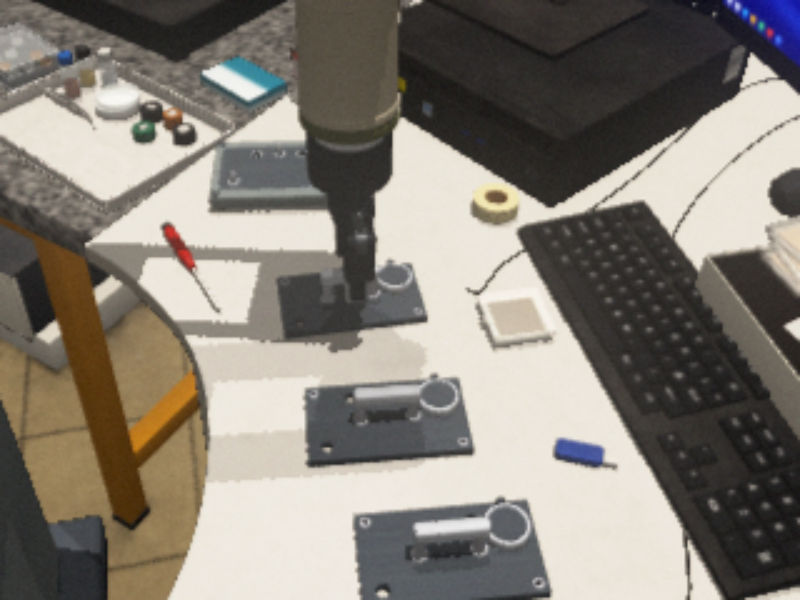

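The fingers straddle B's handle at (355,280). Lowering and gripping now.

```bash
python3 -m jog '0 -0.02 0.06 0 0 0 -0.4; 0 0 0.06 0 0 0 -0.4; 0 0 0 0 0 0 -0.4; 0 0 0 0 0 0 1; 0 0 0 0 0 0 1' 60
python3 -m jog '0 0 0 0 0 0 1;0 0 0 0 0 0 1;0 0 0 0 0 0 1;0 0 0 0 0 0 1'
python3 d.py 523.3 -93.8 194 -3.1
```

```text
time: 3.65
tool_pos: [522.3, -93.1, 192.8]
tcp_rot: [180.0, -0.0, -3.1]
ft_force: [-0.3, -1.3, -0.7]
finger_gap: 23.9
grip_force: 0.0
time: 4.15
tool_pos: [522.5, -93.2, 193.0]
tcp_rot: [180.0, -0.0, -3.1]
ft_force: [0.6, -0.1, 3.7]
finger_gap: 10.7
grip_force: 59.3
t 4.15 tcp [522.5 -93.2 193. ] rot [ 1.80e+02 -3.00e-02 -3.14e+00] | tx ty tz [ 0.0085  0.006  -0.0098] wz -0.0007 F [ 0.6 -0.1  3.7] gap 10.7 grip 59.3
```

```bash
python3 -m jog '0 0 -0.2 0 0 0 1; 0 0 -0.4 0 0 0 1; 0 0 -0.2 0 0 0 1; 0 0 0 0 0 0.108 1; 0 0 0 0 0 0 1' 80
python3 d.py 487.9 120 272 -9.6 1
```

```text
time: 4.78
tool_pos: [521.8, -93.0, 271.9]
tcp_rot: [-180.0, 0.1, -9.6]
ft_force: [0.3, -0.1, -4.5]
finger_gap: 10.4
grip_force: 78.3
t 4.78 tcp [521.8 -93.  271.9] rot [-1.8e+02  8.0e-02 -9.6e+00] | tx ty tz [-6.8980e-01 -2.0441e+00 -5.0000e-04] wz 0.0001 F [ 0.3 -0.1 -4.5] gap 10.4 grip 78.3
```

```bash
python3 -m jog '-0.1 -0.3 0 0 0 0 1; -0.15 -0.45 0 0 0 0 1; -0.15 -0.45 0 0 0 0 1; -0.15 -0.45 0 0 0 0 1; -0.14 -0.394 0 0 0 0 1'
python3 -m jog '0 0 0.15 0 0 0 1; 0 0 0.15 0 0 0 1; 0 0 0 0 0 0 1; 0 0 0 0 0 0 1'
python3 d.py 487.9 120 214.5 -9.6 1
python3 - <<'E'
from h import *
c=snapshot("top"); g=c["img"]
cv2.imwrite("pics/p1.png",cv2.resize(g[180:290,150:290,::-1],(764,600),interpolation=cv2.INTER_CUBIC))
E
```

```text
time: 5.4
tool_pos: [487.4, 121.4, 271.5]
tcp_rot: [180.0, 0.1, -9.4]
ft_force: [-0.1, -0.1, -3.3]
finger_gap: 10.3
grip_force: 78.4
time: 5.9
tool_pos: [488.6, 119.0, 242.4]
tcp_rot: [180.0, 0.0, -9.7]
ft_force: [0.7, 0.3, -2.2]
finger_gap: 10.4
grip_force: 78.5
t 5.9 tcp [488.6 119.  242.4] rot [ 1.7998e+02  4.0000e-02 -9.6800e+00] | tx ty tz [-0.0081 -0.0084  0.2794] wz -0.0014 F [ 0.7  0.3 -2.2] gap 10.4 grip 78.5
```

View pics/p1.png

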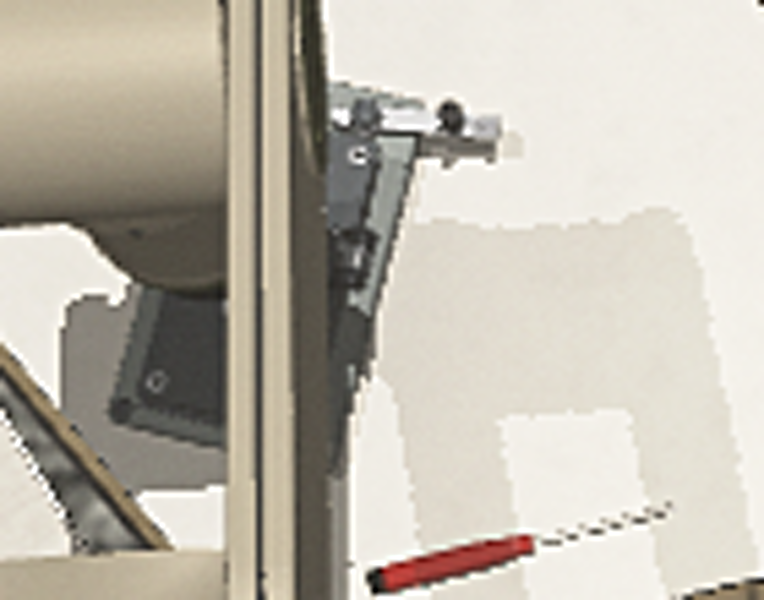

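The arm hides most of the stage at (280,300), but the visible corners line up. I'll descend using force feedback.

```bash
python3 -m jog '-0.005 -0.005 0.1 0 0 0 1; 0 0 0 0 0 0 1; 0 0 0 0 0 0 1;0 0 0 0 0 0 1'
for i in 1 2 3; do python3 d.py 487.9 120 214.5 -9.6 1; done
python3 -m jog '0 0 0.03 0 0 0 1; 0 0 0.03 0 0 0 1; 0 0 0 0 0 0 1; 0 0 0 0 0 0 1'; python3 d.py 487.9 120 214.5 -9.6 1
```

```text
time: 6.45
tool_pos: [488.1, 120.6, 232.9]
tcp_rot: [-180.0, -0.0, -9.6]
ft_force: [1.0, 1.4, -2.8]
finger_gap: 10.4
grip_force: 78.6
t 6.45 tcp [488.1 120.6 232.9] rot [-1.7999e+02 -2.0000e-02 -9.6200e+00] | tx ty tz [-0.0012  0.0059  0.1843] wz -0.0003 F [ 1.   1.4 -2.8] gap 10.4 grip 78.6
t 6.45 tcp [488.1 120.6 232.9] rot [-1.7999e+02 -2.0000e-02 -9.6200e+00] | tx ty tz [-0.0012  0.0059  0.1843] wz -0.0003 F [ 1.   1.4 -2.8] gap 10.4 grip 78.6
t 6.45 tcp [488.1 120.6 232.9] rot [-1.7999e+02 -2.0000e-02 -9.6200e+00] | tx ty tz [-0.0012  0.0059  0.1843] wz -0.0003 F [ 1.   1.4 -2.8] gap 10.4 grip 78.6
time: 6.95
tool_pos: [488.0, 120.5, 226.7]
tcp_rot: [180.0, 0.0, -9.6]
ft_force: [-0.4, -0.2, -3.5]
finger_gap: 10.4
grip_force: 78.6
t 6.95 tcp [488.  120.5 226.7] rot [180.     0.    -9.62] | tx ty tz [-1.000e-04  5.200e-03  1.216e-01] wz -0.0004 F [-0.4 -0.2 -3.5] gap 10.4 grip 78.6
```

No contact at 226.7, which is already below the pin tips, so I'll continue down.

```bash
python3 -m jog '0 0 0.03 0 0 0 1; 0 0 0.03 0 0 0 1; 0 0 0 0 0 0 1'; python3 -m jog '0 0 0.02 0 0 0 1; 0 0 0.02 0 0 0 1; 0 0 0 0 0 0 1; 0 0 0 0 0 0 1';  python3 d.py 487.9 120 214.5 -9.6 1
```

```text
time: 7.32
tool_pos: [487.6, 120.8, 220.2]
tcp_rot: [-180.0, 0.1, -9.6]
ft_force: [-0.8, 2.9, -5.0]
finger_gap: 10.6
grip_force: 78.6
time: 7.82
tool_pos: [487.8, 120.8, 216.5]
tcp_rot: [-180.0, 0.0, -9.6]
ft_force: [-2.1, 5.0, -0.7]
finger_gap: 10.4
grip_force: 79.0
t 7.83 tcp [487.8 120.8 216.5] rot [-1.7997e+02  4.0000e-02 -9.6300e+00] | tx ty tz [0.0023 0.0075 0.02  ] wz -0.0005 F [-2.1  5.  -0.7] gap 10.4 grip 79.0
```

```bash
python3 -m jog '0 -0.005 0.015 0 0 0 1; 0 0 0.01 0 0 0 1; 0 0 0 0 0 0 1; 0 0 0 0 0 0 1'; python3 d.py 487.9 120 214.5 -9.6 1
```

```text
time: 8.32
tool_pos: [487.9, 121.0, 215.6]
tcp_rot: [180.0, 0.1, -9.6]
ft_force: [-13.9, 0.7, 17.7]
finger_gap: 10.6
grip_force: 81.6
t 8.32 tcp [487.9 121.  215.6] rot [ 1.7997e+02  7.0000e-02 -9.6200e+00] | tx ty tz [0.0021 0.01   0.0106] wz -0.0003 F [-13.9   0.7  17.7] gap 10.6 grip 81.6
```

Contact came at the seated height (215.6). Releasing, backing off and checking.

```bash
python3 -m jog '0 0 0 0 0 0 -0.3; 0 0 0 0 0 0 -0.3; 0 0 0 0 0 0 -0.3; 0 0 0 0 0 0 -0.3'; python3 -m jog '0 0 -0.2 0 0 0 -0.3; 0 0 -0.4 0 0 0 -0.3; 0 0 -0.5 0 0 0 -0.3; 0 0.55 0 0 0 0 -0.3; 0 0.6 0 0 0 0 -0.3'; python3 -m jog '0 0.6 0 0 0 0 1; 0 0.6 0 0 0 0 1; 0 0.6 0 0 0 0 1; 0 0 0 0 0 0 1;0 0 0 0 0 0 1'
python3 - <<'E'
from h import *
c=snapshot("top"); s=snapshot("side"); g=cv2.cvtColor(c["img"],cv2.COLOR_RGB2GRAY)
o=np.zeros((600,800,3),np.uint8)
R=lambda im,w,h:cv2.resize(im,(w,h),interpolation=cv2.INTER_CUBIC)
o[:,:440]=R(c["img"][180:275,165:240,::-1],440,600); o[:250,440:]=R(s["img"][140:200,175:261,::-1],360,250)
cv2.imwrite("pics/p2.png",o)
m=cv2.morphologyEx((g<120).astype(np.uint8)*255,cv2.MORPH_OPEN,np.ones((5,5)))
for q in blobs(m,800,(170,190,235,270)): print("plate",rect(cast(c,q,30)))
a=np.radians(-9.6); x,y=np.array([np.cos(a),np.sin(a)]),np.array([-np.sin(a),np.cos(a)])
print("pivot pred px",project(c,np.r_[[488.6,120]+88*x-30*y,30]))
E
python3 d.py 487.9 120 214.5 -9.6 1
```

```text
time: 8.82
tool_pos: [488.2, 120.9, 214.2]
tcp_rot: [180.0, -0.0, -9.6]
ft_force: [0.4, 0.0, -0.1]
finger_gap: 55.4
grip_force: 0.0
time: 9.45
tool_pos: [468.9, 7.0, 325.3]
tcp_rot: [180.0, -0.1, -9.5]
ft_force: [0.9, -0.6, -0.4]
finger_gap: 55.6
grip_force: 0.0
time: 10.07
tool_pos: [438.7, -169.9, 324.1]
tcp_rot: [-180.0, 0.0, -9.7]
ft_force: [0.2, 0.4, -0.5]
finger_gap: -0.1
grip_force: 0.0
plate [487.5 118.1 141.2  81.2 -10.2]
pivot pred px [216.56720302 200.94476901]
t 10.18 tcp [ 439.  -168.8  324. ] rot [-1.7998e+02  2.0000e-02 -9.5400e+00] | tx ty tz [ 4.0000e-04 -2.9290e+00  1.0954e+00] wz 0.0009 F [-0.1  0.9 -0.4] gap 0.2 grip 0.0
```

View pics/p2.png

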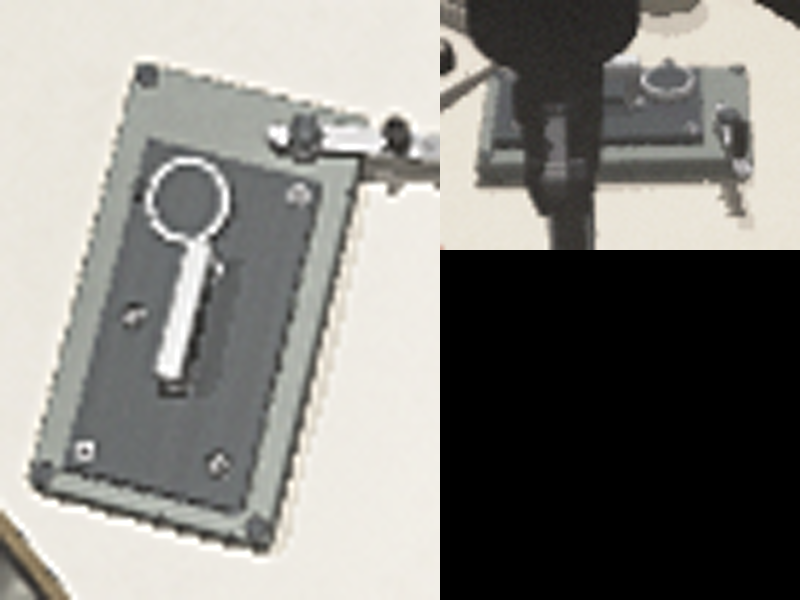

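B is seated: the pins show in both holes at (133,317) and (218,462), and the plate covers the seat. The clip knob is at crop (397,130). I'll compute the pushing arc in stage axes.

```bash
python3 - <<'E'
from h import *
c=snapshot("top"); s=sense()
a=np.radians(-9.6); R=np.array([[np.cos(a),-np.sin(a)],[np.sin(a),np.cos(a)]]); O=np.array([488.6,120])
g=cv2.cvtColor(c["img"],cv2.COLOR_RGB2GRAY)
m=g[196:206,227:240]; v,u=np.nonzero(m<70); q=np.array([u.mean()+227,v.mean()+196]); print(m.shape,q,len(u))
k=R.T@(cast(c,[q],59)[0]-O); d=k-[88,-30]; ph=np.degrees(np.arctan2(d[1],d[0])); print("knob",k.round(1),np.hypot(*d).round(1),"phi",ph.round(1))
print("tool stage",(R.T@(s["tool_pos"][:2]-O)).round(1),s["tool_pos"][2].round(1))
p0=None
for f,l in [(ph,32)]+[(x,19) for x in np.linspace(ph,-185,9)]:
    r=np.radians(f);u=np.array([np.cos(r),np.sin(r)]);t=np.array([u[1],-u[0]]);p=np.array([88,-30])+42*u-l*t
    print(round(f),p.round(1), "" if p0 is None else ((p-p0)/100*[1,-1]).round(3)); p0=p
E
```

```text
(10, 13) [232.         201.44444444] 9
knob [ 89.9 -72.8] 42.9 phi -87.5
tool stage [  -0.7 -292.8] 324.1
-88 [121.8 -70.6] 
-88 [108.8 -71.1] [-0.13   0.006]
-100 [ 99.6 -74.6] [-0.092  0.035]
-112 [ 90.  -76.1] [-0.097  0.015]
-124 [ 80.2 -75.4] [-0.098 -0.006]
-136 [ 70.8 -72.8] [-0.094 -0.027]
-148 [ 62.2 -68.2] [-0.086 -0.046]
-161 [ 54.7 -61.9] [-0.075 -0.063]
-173 [ 48.7 -54.1] [-0.06  -0.078]
-185 [ 44.5 -45.3] [-0.042 -0.088]
```

```bash
python3 -m jog '0.24 -0.44 0 0 0 0 1; 0.25 -0.445 0 0 0 0 1; 0.25 -0.445 0 0 0 0 1; 0.245 -0.445 0 0 0 0 1; 0.24 -0.445 0 0 0 0 1'; python3 -m jog '0 0 0 0 0 0 1; 0 0 0.4 0 0 0 1; 0 0 0.4 0 0 0 1; 0 0 0.3 0 0 0 1; 0 0 0 0 0 0 1'; python3 -m jog '0 0 0 0 0 0 1; 0 0 0 0 0 0 1'
cat > st.py <<'E'
from h import *
s=sense();a=np.radians(-9.6); R=np.array([[np.cos(a),-np.sin(a)],[np.sin(a),np.cos(a)]])
print("tool stage",(R.T@(s["tool_pos"][:2]-[488.6,120])).round(1),s["tool_pos"][2].round(1),"F stage",(R.T@s["ft_force"][:2]).round(1),s["time"])
c=snapshot("side"); cv2.imwrite("pics/q%d.png"%(s["time"]*100),cv2.resize(c["img"][120:220,160:293,::-1],(798,600),interpolation=cv2.INTER_CUBIC))
E
python3 st.py; ls pics
```

```text
time: 10.85
tool_pos: [597.4, 31.8, 324.2]
tcp_rot: [-180.0, -0.0, -9.5]
ft_force: [0.7, -1.2, 1.0]
finger_gap: 0.0
grip_force: 0.0
time: 11.48
tool_pos: [594.5, 29.2, 211.1]
tcp_rot: [179.9, 0.4, -9.6]
ft_force: [-0.3, 0.5, 0.7]
finger_gap: -0.1
grip_force: 0.0
time: 11.72
tool_pos: [597.6, 28.6, 216.5]
tcp_rot: [-180.0, -0.2, -9.6]
ft_force: [0.1, 0.4, 1.0]
finger_gap: -0.0
grip_force: 0.0
tool stage [122.7 -71.9] 216.5 F stage [0.  0.4] 11.725
g1.png
p1.png
p2.png
q1172.png
s.png
side0.png
t.png
top0.png
z.png
```

```bash
python3 -m jog '-0.07 0 0 0 0 0 1; -0.07 0 0 0 0 0 1; -0.092 0.035 0 0 0 0 1; -0.097 0.015 0 0 0 0 1; 0 0 0 0 0 0 1'; python3 st.py; python3 -m jog '-0.098 -0.006 0 0 0 0 1; -0.094 -0.027 0 0 0 0 1; -0.086 -0.046 0 0 0 0 1; -0.075 -0.063 0 0 0 0 1; 0 0 0 0 0 0 1'; python3 st.py
```

```text
time: 12.4
tool_pos: [562.4, 29.1, 214.0]
tcp_rot: [180.0, 0.1, -9.6]
ft_force: [0.1, 0.2, -0.0]
finger_gap: -0.2
grip_force: 0.0
tool stage [ 88.  -77.3] 214.0 F stage [0.1 0.2] 12.4
time: 13.08
tool_pos: [530.1, 49.6, 213.8]
tcp_rot: [180.0, 0.1, -9.6]
ft_force: [-0.1, 0.1, -0.6]
finger_gap: -0.1
grip_force: 0.0
tool stage [ 52.6 -62.5] 213.8 F stage [-0.1  0. ] 13.075
```

```bash
python3 - <<'E'
import cv2,glob,numpy as np
f=sorted(glob.glob("pics/q*.png"))[-2:]
cv2.imwrite("pics/qq.png",np.hstack([cv2.resize(cv2.imread(x),(400,300)) for x in f]))
E
```

```text
(no output)
```

View pics/qq.png

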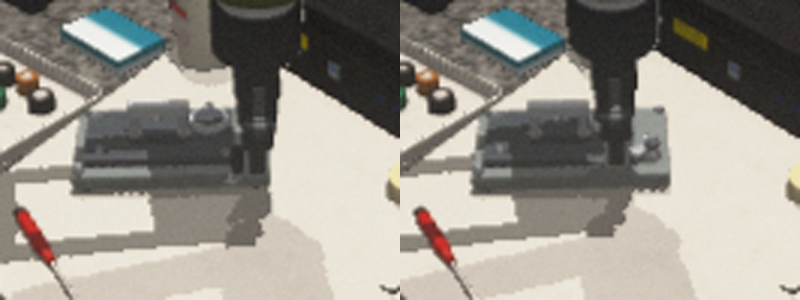

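The clip is following: its arm now lies near (640,150), behind the fingers at (615,150). I'll keep pushing to the stop, watching the force.

```bash
python3 -m jog '-0.05 -0.07 0 0 0 0 1; -0.02 -0.05 0 0 0 0 1; 0 0 0 0 0 0 1'; python3 st.py;  python3 -m jog '0 -0.03 0 0 0 0 1; 0 -0.02 0 0 0 0 1; 0 0 0 0 0 0 1'; python3 st.py
```

```text
time: 13.5
tool_pos: [525.9, 62.5, 214.1]
tcp_rot: [-180.0, 0.0, -9.6]
ft_force: [0.2, 0.1, 0.6]
finger_gap: -0.2
grip_force: 0.0
tool stage [ 46.4 -50.4] 214.1 F stage [0.2 0.1] 13.5
time: 13.92
tool_pos: [526.6, 65.8, 214.0]
tcp_rot: [179.8, 0.1, -9.6]
ft_force: [-2.8, -9.2, 1.8]
finger_gap: -0.1
grip_force: 5.0
tool stage [ 46.5 -47.1] 214.0 F stage [-1.2 -9.6] 13.925
```

The 9.6 N reaction means the clip is at its stop. Backing off and checking.

```bash
python3 -m jog '0 0.1 0 0 0 0 1; 0 0.1 0 0 0 0 1; 0 0 -0.4 0 0 0 1; 0 0 -0.5 0 0 0 1; 0 0.5 0 0 0 0 1'; python3 -m jog '0 0.6 0 0 0 0 1; 0 0.6 0 0 0 0 1; 0 0.6 0 0 0 0 1; 0 0.5 0 0 0 0 1; 0 0 0 0 0 0 1'
python3 - <<'E'
from h import *
c=snapshot("top"); s=snapshot("side")
o=np.zeros((600,800,3),np.uint8); R=lambda im,w,h:cv2.resize(im,(w,h),interpolation=cv2.INTER_CUBIC)
o[:,:440]=R(c["img"][180:275,165:240,::-1],440,600); o[:250,440:]=R(s["img"][140:200,175:261,::-1],360,250); o[250:,440:]=R(c["img"][130:310,160:420,::-1],360,350)
cv2.imwrite("pics/p3.png",o)
E
```

```text
time: 14.6
tool_pos: [517.3, -1.1, 309.7]
tcp_rot: [-179.9, -0.5, -9.4]
ft_force: [0.4, -0.7, -1.1]
finger_gap: -0.2
grip_force: 0.0
time: 15.22
tool_pos: [475.7, -232.2, 304.4]
tcp_rot: [180.0, -0.0, -9.9]
ft_force: [0.6, 0.6, -0.1]
finger_gap: -0.2
grip_force: 0.0
```

View pics/p3.png

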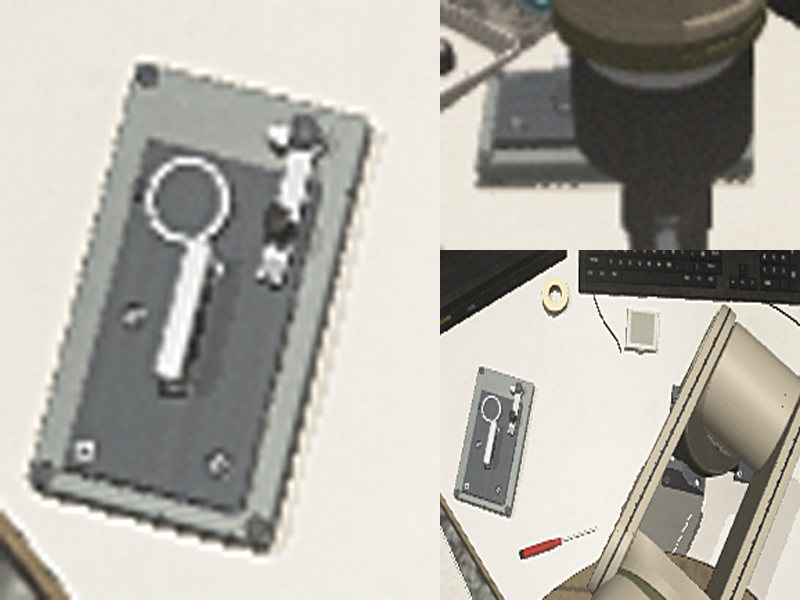

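The clip runs from its pivot (310,135) to its tip (270,270), along the stage's -x over the plate edge. The carrier is still seated, and the robot is clear at z=304.

```bash
python3 -c "
from bench import *
print(hand_in())"
```

```text
the job is handed in; nothing more can be done
None
```

Carrier B fits today's pins and is seated flat over both, with the clip swung to its stop and carriers A and C left untouched on the desk. I picked B from the camera images and it dropped on first time, so I didn't try A or C. The job is handed in, but the call returned no verdict.

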